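# Hook and snap the cover back on a furnace control box

### The job

Put the loose cover back on the furnace's control box: hook its steel front tongue fully into the slot, feeling for the stop, with the rear still raised, then pivot the rear down and press it until the yellow latch snaps over it and it sits flat. Be gentle: never push the cover or the box with more than about 15 N, leave the other things on the bench alone, and let go at the end.

Things in the scene. Friction and masses are not known exactly. Their poses are not given: they have to be found in the camera images.
- housing: Grey furnace control box, fixed, 190 (x) x 116 (y) mm, open on top. Origin: centre of its underside on the bench; z up, x from slot end (-x) to latch end (+x). Its metal cover frame (slot, ledges, posts, latch) is set on slotted screws anywhere up to 12 mm forward or back along x of nominal, not measured: find it by feel. It stays put. Numbers in box axes are nominal, mm.
- housing_front (a point): Nominal middle of the slot's end wall at ledge level, (-73, 0, 60) in box axes (fixed to the box). Front ledge top z 60, x -95..-15, 116 wide. Slot opens to +x: rigid end wall at x -73, dark keeper bar above, x -85..-63, underside z 67.5, top z 71.5; cheek inner faces y +-33. The tongue goes fully home in it tilted (front down) up to about 15 degrees.
- housing_back (a point): Nominal line of the rear posts, (62, 0, 60) in box axes (fixed to the box). Rear ledge x 40..95, top z 58, with two rubber pads, tops z 60, x 44..56, that give 2 mm under 7 N. Two dark rigid posts, faces at x 62, tops z 72, at y +-21..43, latch between them. The cover has 2 mm play along x between end wall and posts: unless the tongue is home to within about 1 mm its rear lands on posts and latch.
- cover: Loose cover, 0.10-0.20 kg: blue plate 120 (x) x 84 (y) x 5 mm, steel tongue (front lip) 60 wide, 4 thick, sticking out 13 mm at the -x end, level with the underside; black grip rib across the top's middle, 12 (x) x 44 (y), z 5 to 29 mm. Origin: centre of the plate's underside; z up, -x to the tongue. Starts flat on the bench, rib up; fitted, its axes agree with the box's, underside at z 60.
- cover_tip (a point): Middle of the tongue's end on the underside, (-73, 0, 0) mm in the cover's axes; axes as the cover.
- cover_rear (a point): Middle of the rear edge on the underside, (60, 0, 0) mm in the cover's axes; axes as the cover.
- latch (a joint): Yellow spring latch at the box's +x end, 26 mm wide: metres pushed back, 0 at rest to 0.008. Nose at nominal x 57.5, z 67, steep ramp above it to z 75. A hooked cover let go rests with its rear edge on the ramp, 12 mm high (tilt 6 degrees); about 3 to 8 N down near the rear edge pushes the latch back about 3 mm and it snaps over the cover. 
- food_can: Bystander: red-labelled food can, 74 mm across, 110 mm tall. Leave it alone. Origin: its underside.
- squeeze_bottle: Bystander: yellow squeeze bottle with red cap, 56 mm across, 170 mm tall. Leave it alone. Origin: its underside.
- screw_jar: Bystander: small glass jar with steel lid, 60 mm across, 60 mm tall. Leave it alone. Origin: its underside.
- screwdriver: Bystander: screwdriver lying flat. Leave it alone. Origin: its underside.
- wrench: Bystander: wrench lying flat. Leave it alone. Origin: its underside.
- pipe_elbow: Bystander: white plastic pipe elbow, two 60 mm legs 32 mm thick, lying flat. Leave it alone. Origin: its underside.
- carton: Bystander: cardboard carton, 50 x 130 x 160 mm, standing. Leave it alone. Origin: its underside.

How it is judged (in metres and radians):
On the way:
1. the tongue is down on the front ledge at the slot (end 59 mm or more from the middle of the box, 5 mm sideways), with the cover's rear edge still raised 8 mm or more (x of cover_tip in the frame of housing below -0.059 m and z of cover_tip in the frame of housing between 0.0575 and 0.064 m and y of cover_tip in the frame of housing between -0.005 and 0.005 m and z of cover_rear in the frame of housing above 0.068 m and angle between cover's own z axis and vertical below 0.45 rad), for 0.1 s.
At the end, for the whole second after the job is handed in: The cover lies still and flat on the box: tongue end and rear edge both within 2 to 3 mm of the seating height, tongue end in the slot (within its 24 mm adjustment range, 5 mm sideways), cover straight with the box to 0.08 rad, and the latch sprung back out over it (within 2 mm of rest) (z of cover_tip in the frame of housing between 0.0575 and 0.062 m and z of cover_rear in the frame of housing between 0.057 and 0.062 m and x of cover_tip in the frame of housing between -0.0875 and -0.0575 m and y of cover_tip in the frame of housing between -0.005 and 0.005 m and angle between the x axis of cover and the x axis of housing, either way round below 0.08 rad and angle between cover's own z axis and vertical below 0.03 rad and value of joint latch below 0.002 m and linear speed of cover below 0.01 m/s); the robot touches nothing.
It fails at once if the cover is forced against the box with more than 15 N (contact force between cover and housing above 15 N).
It fails at once if the robot pushes on the box itself with more than 15 N (contact force between the arm and housing above 15 N).
It fails at once if the fingers push on the box itself with more than 15 N (contact force between the fingers and housing above 15 N).
It fails at once if another thing on the bench is displaced by more than 30 mm (distance of any of food_can, squeeze_bottle, screw_jar, screwdriver, wrench, pipe_elbow, carton from where it was at the start of the episode above 0.03 m).
It also fails if it takes over 61 s, if anything falls off the work surface, if the arm or the gripper's body presses on something with over 40 N, if the wrist force passes 120 N, or if a joint passes its speed limit or range.

### The arm

A 6-joint arm with a two-finger parallel gripper is mounted at the origin on the work surface. World frame = base frame: x ahead of the robot, y to its left, z up, the work surface at z = 0. Lengths are in m, angles in degrees, forces in N, time in s.
With the tool pointing down it reaches from about 0.3 to 0.75 m from the base axis. Payload 8.5 kg.
Tool frame: the origin (TCP) lies on the centre line of the jaws, within the pads' length; the fingertips stand 25 mm ahead of it and the grasp point (between the pads) lies 6 mm ahead of it; z points along the fingers, y is the line along which they close (so a half turn about z gives the same grasp; the last joint's range is limited). The gripper opens to 85 mm and grips with 20 to 120 N. Pads are 22 mm wide; open, the fingers measure 114 mm over their backs; the gripper's body (76 mm by 85 mm) begins 54 mm behind the grasp point. The pads swing forward as they close: fully open they stand 13 mm farther back than shut.
Start: joints at [54.815, 21.807, 74.336, -0, 83.858, -12.336], TCP at [0.214, 0.507, 0.256] pointing down, gripper open.
Joint ranges: [-178.18, 178.18], [-50.72, 133.34], [12.68, 142.11], [-81.47, 261.47], [9.98, 163.14], [-165.26, 165.26]. Speed limits (degrees/s): [136.94, 136.94, 180, 180, 180, 180].

### API

Orientations are given as a 3x3 rotation matrix whose columns are the frame's x, y, z axes.
In Python, from rig import telemetry, optics, env gives the robot as it stands.
- The arm moves only by the tool send_rows, never from a script. Its argument "deltas" is a list that holds one entry, the list of rows, each a list of 7 numbers: the shift along the tool's x, y, z in m, then the turn, a rotation vector about the tool's x, y, z in rad, then the opening, from -1 (shut) to 1 (fully open), so that 0 is half open. In form: [[[x, y, z, ax, ay, az, grip], ...]]. A call has 1 to 12 rows; each row shifts and turns the commanded pose from where the row before left it, along the tool's axes as they then stand; what a row does not reach is not made up. A row lasts 1/8 s, in which the tool goes at most 62.5 mm and 10.7 degrees, less where a joint would pass 70% of its speed; a pose out of reach is approached as far as the arm can. A call is refused whole if a number of a shift passes 0.0625 or a number of a turn 0.188, either way. A call with a gripper value outside its range is refused whole. The fingers move at their own pace and stop on an object; "squeeze" is the grip in N (left out, the last holds). Time passes only in rows, so rows that do not move let the fingers close. It gives the time, the measured TCP pose, the force, the opening and the grip force at its end, in the units of the state.
- telemetry.observe(): the state, without advancing time (a new reading comes with each control period).
- optics.get_image(name): name is "scene" or "top"; returns a dict with "image" (384x512x3 uint8, red, green, blue), "range_z" (384x512 float32, m along the optical axis (not along the pixel's ray), 0 where there is no reading), "K" (3x3 intrinsics, pixels), "rvec" (rotation vector, rad) and "tvec" (3), from world to camera coordinates, as OpenCV has them. Camera axes: x right, y down, z forward; pixel columns grow to the right and rows downward; lengths in m; the calibration is good to about 2 mm. A picture is of the moment at which its call begins.
- env.close_job(): hands the job in; it is judged then, once.
The state is a dict: "time_s": time; "q": joint angles; "qvel": joint speeds; "joint_efforts": joint torques, N m; "position": TCP position; "tool_rot": TCP orientation; "ft_force": force on the tool from outside, world axes, zero at the start; "wrist_torque": the same for the moment, N m; "grip_width": finger opening in m; "gripper_force": force on a finger pad.
Only numpy, scipy, OpenCV 4.12 (cv2) and the standard library are available. Lean on these libraries where they do the work, as an engineer would, in place of code of your own. Each camera call takes 0.05 s, during which the arm holds its last target. There are 200 camera calls.

## Working session

There is one attempt and no reset: what is moved stays moved. The work goes in short steps, Python scripts to look and compute and a tool call to move; the robot and the scene stay as the last step left them, time stands still between calls to the robot, and variables do not carry over. Pictures are saved under pics/ and viewed, at most 10 in all, crops included, and the job is handed in when it is done.

Besides the shell and the picture viewer there is one more tool, called after "Call:" as a command line: name --argument value ..., lists and objects as JSON in quotes. send_rows: Moves the arm, as the interface text tells. Its arguments: {"type":"object","properties":{"deltas":{"type":"array"},"squeeze":{"type":"number"}},"required":["deltas"]}

```bash
mkdir -p pics
cat > h.py <<'E'
import numpy as np, cv2
from rig import telemetry, optics, env
def grab(name,fn=None):
    d=optics.get_image(name)
    if fn: cv2.imwrite('pics/'+fn,d['image'][:,:,::-1])
    np.savez('pics/'+name+'.npz',**d)
    return d
def world(d):
    R,_=cv2.Rodrigues(np.array(d['rvec'],float)); t=np.array(d['tvec'],float).ravel()
    Z=d['range_z'];v,u=np.mgrid[:Z.shape[0],:Z.shape[1]]
    K=d['K'];P=np.stack([(u-K[0,2])/K[0,0]*Z,(v-K[1,2])/K[1,1]*Z,Z],-1)
    return (P-t)@R
E
python3 - <<'E'
from h import *
for n in('scene','top'):
    d=grab(n,n+'1.png'); R,_=cv2.Rodrigues(np.array(d['rvec'],float)); print(n,(-R.T@np.ravel(d['tvec'])).round(3),R.round(2).tolist())
a=[cv2.imread('pics/%s1.png'%n) for n in('scene','top')]
s=telemetry.observe();print(s['position'],s['tool_rot'],s['ft_force'],s['time_s'],s['grip_width'])
E
```

```text
scene [1.262 0.457 1.26 ] [[-0.59, 0.81, 0.01], [0.67, 0.5, -0.55], [-0.45, -0.32, -0.84]]
top [ 0.421 -0.009  1.292] [[-0.01, -1.0, -0.01], [-0.99, 0.01, -0.16], [0.16, 0.01, -0.99]]
[0.21342482 0.50666036 0.25576777] [[-9.21523524e-01  3.88321742e-01 -7.86803664e-04]
 [ 3.88322407e-01  9.21522989e-01 -1.04374364e-03]
 [ 3.19749317e-04 -1.26736781e-03 -9.99999146e-01]] [-0.04914776  0.51560097  0.22422895] 0.1 0.08563752566980684
```

View pics/scene1.png

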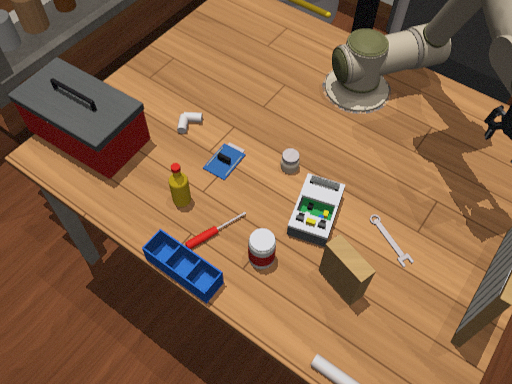

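View pics/top1.png

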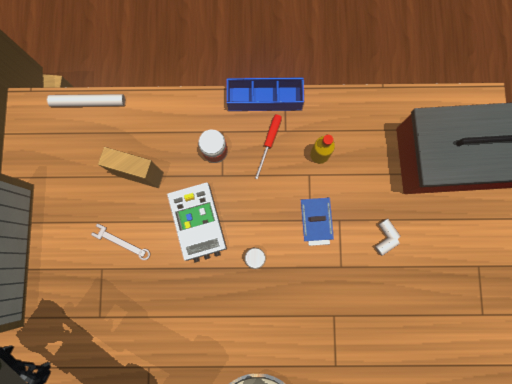

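The top view shows the box at about (197,221), with its dark keeper at the robot-side end (202,247) and the yellow latch at the far end (189,197). The cover is at (317,220) with its tongue toward the robot (318,241). Next I'll enlarge both and measure.

Run:
```python
from h import *
d=dict(np.load('pics/top.npz'));im=d['image'][:,:,::-1]
c=cv2.resize(im[175:270,160:240],None,fx=6,fy=6,interpolation=cv2.INTER_CUBIC)
c2=cv2.resize(im[190:250,295:340],None,fx=6,fy=6,interpolation=cv2.INTER_CUBIC)
o=np.zeros((570,760,3),np.uint8);o[:,:480]=c;o[:360,490:760]=c2;cv2.imwrite('pics/c1.png',o)
W=world(d);Z=W[...,2]
def rect(m,n):
    m=m.astype(np.uint8);k,l,s,_=cv2.connectedComponentsWithStats(m);i=1+np.argmax(s[1:,4])
    p=W[l==i][:,:2]*1000;print(n,s[i],cv2.minAreaRect(p.astype(np.float32)),np.median(W[l==i][:,2]))
roi=np.zeros(Z.shape,bool);roi[170:275,160:232]=1
rect(roi&(Z>.05)&(Z<.1),'box>50');rect(roi&(Z>.066)&(Z<.09),'box>66')
roi[:]=0;roi[180:260,290:345]=1
b=d['image'].astype(int)
rect(roi&(b[...,2]>b[...,0]+40),'blue');rect(roi&(Z>.018)&(Z<.05),'rib')
for u,v in[(202,247),(197,250),(189,197),(180,200),(200,194),(203,255),(317,219),(317,230),(319,241)]:print(u,v,W[v,u].round(4))
```

```text
box>50 [ 168  182   58   78 2229] ((534.3525390625, 163.7188720703125), (190.6528778076172, 116.81111145019531), 15.51281452178955) 0.059274816727923556
box>66 [186 238  33  17 255] ((463.1787109375, 143.53631591796875), (22.055837631225586, 85.72822570800781), 15.73593521118164) 0.07088379806906286
blue [ 301  198   32   43 1000] ((519.5357055664062, -106.91104125976562), (130.41595458984375, 245.57669067382812), 17.303577423095703) 0.004302703153709725
rib [310 216  16   5  73] ((540.4663696289062, -174.6606903076172), (11.95711898803711, 42.74726486206055), 0.27832359075546265) 0.027754421757841933
202 247 [0.4609 0.1442 0.0707]
197 250 [0.453  0.158  0.0678]
189 197 [0.5972 0.1814 0.0702]
180 200 [0.589  0.2058 0.0714]
200 194 [0.6059 0.1519 0.0657]
203 255 [0.4401 0.1463 0.03  ]
317 219 [ 0.5372 -0.1721  0.0323]
317 230 [ 0.5086 -0.1751  0.0019]
319 241 [ 0.4773 -0.1796  0.0035]
```

View pics/c1.png

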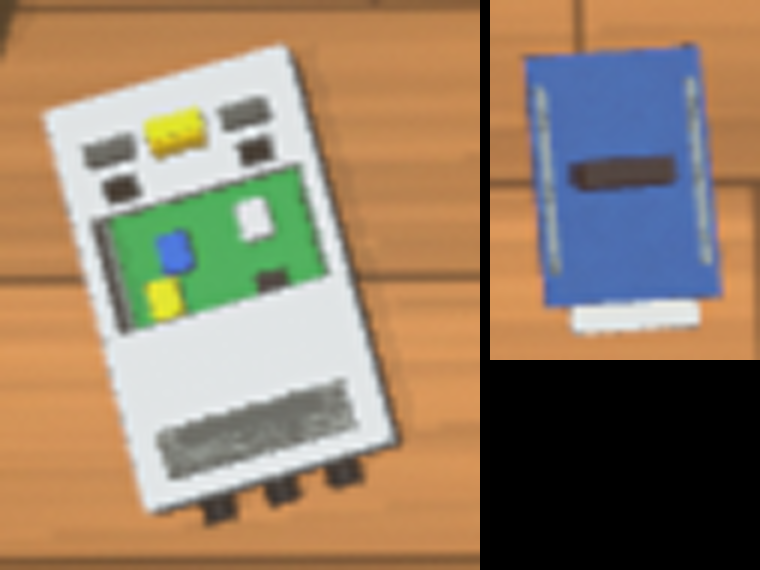

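```bash
cat >> h.py <<'E'
from scipy.spatial.transform import Rotation as Ro
def pose(az,tilt=0):
    # tool rot for cover azimuth az (deg), front-down tilt (deg)
    R=(Ro.from_euler('z',az,degrees=True)*Ro.from_euler('y',-tilt,degrees=True)).as_matrix()
    return np.stack([R[:,1],R[:,0],-R[:,2]],1)
def plan(p,Rt,n=None):
    s=telemetry.observe();R0=np.array(s['tool_rot']);p0=np.array(s['position'])
    rv=Ro.from_matrix(R0.T@Rt).as_rotvec();dp=np.array(p)-p0
    print('t',s['time_s'],'pos',p0.round(4),'F',np.round(s['ft_force'],2))
    print('world d',dp.round(4),'tool d(start)',(R0.T@dp).round(4),'tool d(end)',(Rt.T@dp).round(4),'rv',rv.round(4))
E
python3 - <<'E'
from h import *
d=dict(np.load('pics/top.npz'));b=d['image'].astype(int);K=d['K']
R,_=cv2.Rodrigues(np.array(d['rvec'],float));t=np.ravel(d['tvec']).astype(float);C=-R.T@t
def onp(uv,z):
    r=np.c_[(uv-K[[0,1],[2,2]])/K[[0,1],[0,1]],np.ones(len(uv))]@R
    return C+r*((z-C[2])/r[:,2])[:,None]
m=np.zeros(b.shape[:2],bool);m[185:260,290:345]=1
v,u=np.nonzero(m&(b[...,2]>b[...,0]+30))
P=onp(np.c_[u,v].astype(float),.005)[:,:2]*1000
print('plate',cv2.minAreaRect(P.astype(np.float32)))
v,u=np.nonzero(m&(b.max(-1)<90)); P=onp(np.c_[u,v].astype(float),.027)[:,:2]*1000
print('rib',P.mean(0),len(u))
v,u=np.nonzero(m&(b.min(-1)>170)); P=onp(np.c_[u,v].astype(float),.004)[:,:2]*1000;P=P[P[:,0]<490]
print('tongue',P.mean(0),len(P))
plan([.536,-.174,.10],pose(4.6))
E
```

```text
plate ((539.6717529296875, -174.33251953125), (119.6552734375, 83.3099594116211), 3.200528383255005)
rib [ 539.12626941 -171.88195207] 69
tongue [ 474.18763992 -179.34010223] 87
t 0.1 pos [0.2134 0.5067 0.2558] F [-0.05  0.52  0.22]
world d [ 0.3226 -0.6807 -0.1558] tool d(start) [-0.5616 -0.5018  0.1562] tool d(end) [-0.7043  0.2669  0.1558] rv [-1.3000e-03  4.0000e-04  1.0917e+00]
```

Call:
send_rows --deltas '[[[-0.045,-0.04,0,0,0,0,1],[-0.045,-0.04,0,0,0,0,1],[-0.045,-0.04,0,0,0,0,1],[-0.045,-0.04,0,0,0,0,1],[-0.045,-0.04,0,0,0,0,1],[-0.045,-0.04,0,0,0,0,1],[-0.045,-0.04,0,0,0,0,1],[-0.045,-0.04,0,0,0,0,1],[-0.045,-0.04,0,0,0,0,1],[-0.045,-0.04,0,0,0,0,1],[-0.045,-0.04,0,0,0,0,1],[-0.045,-0.04,0,0,0,0,1]]]'

```text
time_s: 1.6
position: [0.5253, -0.1471, 0.2561]
tool_rot: [[-0.921, 0.389, -0.0], [0.389, 0.921, 0.0], [0.001, 0.0, -1.0]]
ft_force: [0.8, -0.5, -0.2]
grip_width: 0.0854
gripper_force: 0.0
```

Call:
send_rows --deltas '[[[0,0,0.015,0,0,0.137,1],[0,0,0.015,0,0,0.137,1],[0,0,0.015,0,0,0.137,1],[0,0,0.015,0,0,0.137,1],[0,0,0.015,0,0,0.137,1],[0,0,0.015,0,0,0.137,1],[0,0,0.015,0,0,0.137,1],[0,0,0.015,0,0,0.137,1],[0,0,0,0,0,0,1]]]'

```text
time_s: 2.72
position: [0.5243, -0.1449, 0.1353]
tool_rot: [[-0.077, 0.997, -0.002], [0.997, 0.077, 0.001], [0.001, -0.002, -1.0]]
ft_force: [0.1, -0.0, 1.1]
grip_width: 0.0852
gripper_force: 0.0
```

```bash
python3 -c "
from h import *
plan([.5395,-.174,.033],pose(4.2))"
```

```text
t 2.725 pos [ 0.5243 -0.1449  0.1353] F [ 0.09 -0.04  1.08]
world d [ 0.0152 -0.0291 -0.1023] tool d(start) [-0.0303  0.0132  0.1022] tool d(end) [-0.0301  0.0131  0.1023] rv [-0.0023 -0.0015  0.0039]
```

Call:
send_rows --deltas '[[[-0.015,0.0065,0.01,0,0,0,1],[-0.015,0.0065,0.01,0,0,0,1],[0,0,0.03,0,0,0,1],[0,0,0.03,0,0,0,1],[0,0,0.021,0,0,0,0.2],[0,0,0,0,0,0,-0.3],[0,0,0,0,0,0,-0.6]]]' --squeeze 40

```text
time_s: 3.6
position: [0.5406, -0.1748, 0.0359]
tool_rot: [[-0.076, 0.997, 0.001], [0.997, 0.076, -0.001], [-0.001, 0.001, -1.0]]
ft_force: [-0.3, -1.6, -0.6]
grip_width: 0.0321
gripper_force: 0.0
```

Call:
send_rows --deltas '[[[0,0,0,0,0,0,-1],[0,0,0,0,0,0,-1],[0,0,0,0,0,0,-1],[0,0,0,0,0,0,-1],[0,0,0,0,0,0,-1],[0,0,0,0,0,0,-1]]]'

```text
time_s: 4.35
position: [0.5406, -0.1745, 0.0364]
tool_rot: [[-0.076, 0.997, 0.002], [0.997, 0.076, -0.001], [-0.001, 0.002, -1.0]]
ft_force: [-0.0, -0.5, 6.0]
grip_width: 0.0109
gripper_force: 40.3
```

Call:
send_rows --deltas '[[[0,0,-0.001,0,0,0,-1],[0,0,-0.02,0,0,0,-1],[0,0,-0.04,0,0,0,-1],[0,0,-0.05,0,0,0,-1],[0,0,-0.04,0,0,0,-1],[0,0,0,0,0,0,-1],[0,0,0,0,0,0,-1]]]' --squeeze 80

```text
time_s: 5.22
position: [0.5395, -0.1738, 0.1853]
tool_rot: [[-0.076, 0.997, -0.002], [0.997, 0.076, 0.001], [0.001, -0.002, -1.0]]
ft_force: [-0.8, -0.6, -1.0]
grip_width: 0.0103
gripper_force: 78.3
```

Run:
```python
from h import *
d=grab('scene');im=d['image'][:,:,::-1]
cv2.imwrite('pics/s2.png',cv2.resize(im[60:220,150:350],None,fx=4,fy=3.75)[:600])
plan([.5395,-.174,.18],pose(15.4))
```

```text
t 5.275 pos [ 0.5394 -0.1738  0.1849] F [-0.18  1.25 -1.29]
world d [ 0.0001 -0.0002 -0.0049] tool d(start) [-0.0002  0.0001  0.0049] tool d(end) [-0.0002  0.      0.0049] rv [-0.0022 -0.0019 -0.1928]
```

View pics/s2.png

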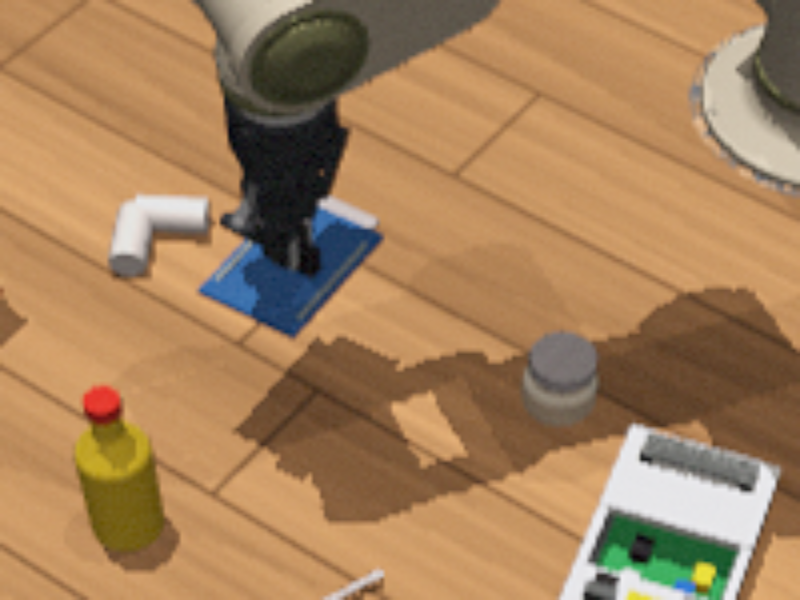

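```bash
cat >> h.py <<'E'
BC=np.array([.5344,.1637,0]);AZ=15.5
def tip2tcp(x,y,z,tilt,h=.036):
    B=Ro.from_euler('z',AZ,degrees=True);Rc=B*Ro.from_euler('y',-tilt,degrees=True)
    return BC+B.apply([x,y,z])+Rc.apply([.073,0,h])
E
python3 -c "
from h import *
plan(tip2tcp(-.046,0,.085,10),pose(AZ,10))"
```

```text
t 5.275 pos [ 0.5394 -0.1738  0.1849] F [-0.18  1.25 -1.29]
world d [ 0.0139  0.3427 -0.0517] tool d(start) [0.3406 0.04   0.0522] tool d(end) [0.3266 0.0944 0.0692] rv [-0.1762  0.0151 -0.1942]
```

Call:
send_rows --deltas '[[[0.02,0.002,0,0,0,0,-1],[0.045,0.005,0,0,0,0,-1],[0.045,0.005,0,0,0,0,-1],[0.045,0.006,0,0,0,0,-1],[0.045,0.006,0,0,0,0,-1],[0.045,0.006,0,0,0,0,-1],[0.045,0.005,0,0,0,0,-1],[0.03,0.003,0,0,0,-0.098,-1],[0.02,0.002,0,0,0,-0.098,-1],[0,0,0,-0.088,0,0,-1],[0,0,0,-0.088,0,0,-1],[0,0,0,0,0,0,-1]]]'

```text
time_s: 6.78
position: [0.5506, 0.1686, 0.1856]
tool_rot: [[-0.269, 0.949, 0.166], [0.963, 0.265, 0.047], [0.001, 0.172, -0.985]]
ft_force: [0.7, 0.1, -0.8]
grip_width: 0.0101
gripper_force: 78.4
```

```bash
python3 -c "
from h import *
plan(tip2tcp(-.046,0,.085,10),pose(AZ,10))"
```

```text
t 6.775 pos [0.5506 0.1686 0.1856] F [ 0.71  0.06 -0.83]
world d [ 0.0028  0.0003 -0.0525] tool d(start) [-0.0005 -0.0063  0.0522] tool d(end) [-0.0004 -0.0064  0.0522] rv [-0.0014 -0.0011  0.002 ]
```

Call:
send_rows --deltas '[[[0,-0.003,0.02,0,0,0,-1],[0,-0.003,0.02,0,0,0,-1],[0,0,0.012,0,0,0,-1],[0,0,0,0,0,0,-1],[0,0,0,0,0,0,-1]]]'

```text
time_s: 7.4
position: [0.5556, 0.1689, 0.1346]
tool_rot: [[-0.269, 0.948, 0.169], [0.963, 0.265, 0.047], [-0.0, 0.176, -0.984]]
ft_force: [0.7, 0.1, -1.3]
grip_width: 0.01
gripper_force: 78.5
```

Run:
```python
from h import *
plan(tip2tcp(-.046,0,.06,10),pose(AZ,10))
d=grab('top');im=d['image'][:,:,::-1]
a=cv2.resize(im[170:270,150:240],None,fx=5.7,fy=5.7)
d2=grab('scene');b=cv2.resize(d2['image'][160:250,275:360,::-1],None,fx=5.7*.56,fy=5.7)
o=np.zeros((600,800,3),np.uint8);o[:a.shape[0],:a.shape[1]]=a;o[:b.shape[0],520:520+b.shape[1]]=b[:,:280];cv2.imwrite('pics/c3.png',o)
W=world(d)
B=Ro.from_euler('z',AZ,degrees=True).as_matrix();L=(W-BC)@B
bb=d['image'].astype(int);roi=np.zeros(bb.shape[:2],bool);roi[180:260,165:235]=1
m=roi&(bb[...,2]>bb[...,0]+40)&(L[...,2]>.07)&(L[...,2]<.13)
q=L[m]*1000;print('blue',len(q),q.min(0).round(1),q.max(0).round(1))
m=roi&(bb.min(-1)>140)&(L[...,2]>.07)&(L[...,2]<.1)&(L[...,0]<-.02);q=L[m]*1000
print('tongue',len(q),q.min(0).round(1),q.max(0).round(1),np.median(q,0))
m=roi&(L[...,0]<-.05)&(L[...,2]>.068)&(L[...,2]<.076)&(bb.max(-1)<140);q=L[m]*1000
print('keeper',len(q),q.min(0).round(1),q.max(0).round(1),q.mean(0).round(1))
```

```text
t 7.4 pos [0.5556 0.1689 0.1346] F [ 0.71  0.07 -1.33]
world d [-0.0022  0.0001 -0.0265] tool d(start) [ 0.0007 -0.0068  0.0257] tool d(end) [ 0.0007 -0.0067  0.0257] rv [ 0.002  -0.0002  0.0015]
blue 145 [-31.  -43.1  91.2] [ 85.   41.  117.7]
tongue 8 [-85.  -42.6  70.2] [-41.9  28.3  93.6] [-67.76728047 -31.73779893  72.91170113]
keeper 59 [-84.5 -41.5  68. ] [-63.   22.5  75.4] [-73.7 -25.6  71.1]
```

View pics/c3.png

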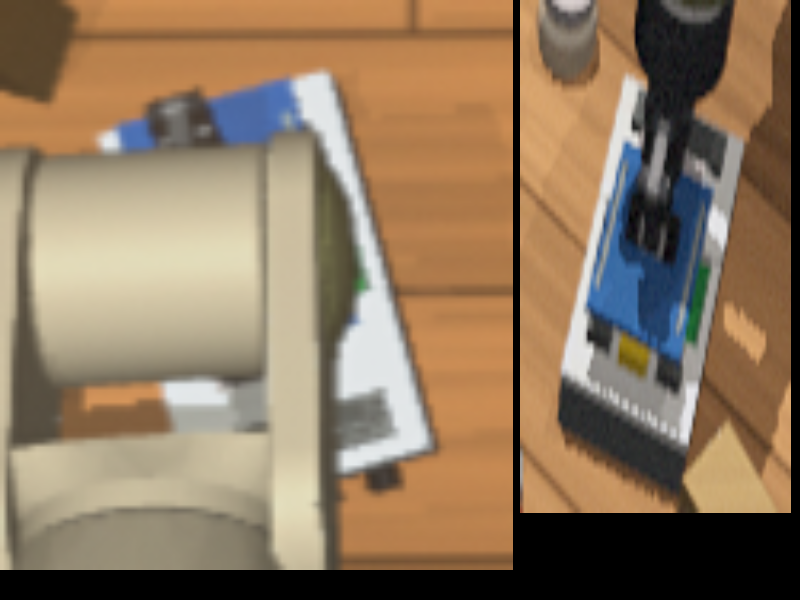

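Call:
send_rows --deltas '[[[0.0005,-0.002,0.01,0,0,0,-1],[0.0005,-0.002,0.008,0,0,0,-1],[0,0,0,0,0,0,-1],[0,0,0,0,0,0,-1]]]'

```text
time_s: 8.0
position: [0.5543, 0.1695, 0.1157]
tool_rot: [[-0.269, 0.948, 0.169], [0.963, 0.265, 0.047], [-0.0, 0.175, -0.985]]
ft_force: [-0.3, 0.2, -0.6]
grip_width: 0.01
gripper_force: 78.5
```

Call:
send_rows --deltas '[[[0,-0.0004,0.002,0,0,0,-1],[0,-0.0004,0.002,0,0,0,-1],[0,0,0,0,0,0,-1]]]'

```text
time_s: 8.38
position: [0.554, 0.1695, 0.1114]
tool_rot: [[-0.269, 0.948, 0.168], [0.963, 0.265, 0.047], [0.0, 0.175, -0.985]]
ft_force: [0.3, 0.9, -1.6]
grip_width: 0.0102
gripper_force: 78.5
```

Call:
send_rows --deltas '[[[0,-0.0002,0.001,0,0,0,-1],[0,-0.0002,0.001,0,0,0,-1],[0,0,0,0,0,0,-1]]]'

```text
time_s: 8.75
position: [0.554, 0.1695, 0.1095]
tool_rot: [[-0.269, 0.948, 0.169], [0.963, 0.265, 0.047], [0.0, 0.175, -0.985]]
ft_force: [0.8, 0.2, -0.7]
grip_width: 0.0099
gripper_force: 78.5
```

Call:
send_rows --deltas '[[[0,-0.0002,0.001,0,0,0,-1],[0,0,0,0,0,0,-1]]]'

```text
time_s: 9.0
position: [0.5541, 0.1695, 0.1086]
tool_rot: [[-0.269, 0.948, 0.169], [0.963, 0.265, 0.047], [-0.0, 0.175, -0.985]]
ft_force: [0.1, 0.2, -0.4]
grip_width: 0.0098
gripper_force: 78.5
```

Call:
send_rows --deltas '[[[0,-0.0001,0.0005,0,0,0,-1],[0,0,0,0,0,0,-1]]]'

```text
time_s: 9.25
position: [0.5542, 0.1695, 0.1083]
tool_rot: [[-0.269, 0.948, 0.169], [0.963, 0.264, 0.047], [-0.0, 0.176, -0.984]]
ft_force: [0.2, 0.9, 1.1]
grip_width: 0.0099
gripper_force: 78.8
```

Call:
send_rows --deltas '[[[0,-0.002,-0.0004,0,0,0,-1],[0,-0.002,-0.0004,0,0,0,-1],[0,-0.002,-0.0003,0,0,0,-1],[0,-0.002,-0.0003,0,0,0,-1],[0,-0.002,-0.0003,0,0,0,-1],[0,0,0,0,0,0,-1]]]'

```text
time_s: 10.0
position: [0.5443, 0.1667, 0.1081]
tool_rot: [[-0.269, 0.948, 0.169], [0.963, 0.264, 0.047], [-0.0, 0.175, -0.985]]
ft_force: [2.1, 0.7, 3.7]
grip_width: 0.0099
gripper_force: 79.1
```

```bash
cat >> h.py <<'E'
def st(tilt=None,h=.0355):
    s=telemetry.observe();B=Ro.from_euler('z',AZ,degrees=True).as_matrix();R=np.array(s['tool_rot']);p=np.array(s['position'])
    Rc=np.stack([R[:,1],R[:,0],-R[:,2]],1);o=p-Rc@[0,0,h]
    t=B.T@(o+Rc@[-.073,0,0]-BC);r=B.T@(o+Rc@[.06,0,0]-BC)
    print('tip',(t*1e3).round(1),'rear',(r*1e3).round(1),'Fbox',(B.T@s['ft_force']).round(2),'M',np.round(s['wrist_torque'],2),'t',s['time_s'])
E
python3 -c "
from h import *
st()"
```

```text
tip [-55.4   0.1  60.3] rear [75.6  0.3 83.7] Fbox [2.21 0.12 3.67] M [-0.02 -0.13  0.01] t 10.0
```

Call:
send_rows --deltas '[[[0,-0.002,-0.0007,0,0,0,-1],[0,-0.002,-0.0004,0,0,0,-1],[0,-0.002,-0.0004,0,0,0,-1],[0,-0.002,-0.0004,0,0,0,-1],[0,0,0,0,0,0,-1]]]'

```text
time_s: 10.62
position: [0.5359, 0.1644, 0.1082]
tool_rot: [[-0.269, 0.949, 0.167], [0.963, 0.265, 0.047], [0.0, 0.174, -0.985]]
ft_force: [-0.5, 0.9, 2.0]
grip_width: 0.0103
gripper_force: 78.8
```

Call:
send_rows --deltas '[[[0,-0.001,-0.0002,0,0,0,-1],[0,-0.001,-0.0002,0,0,0,-1],[0,-0.001,-0.0002,0,0,0,-1],[0,0,0,0,0,0,-1]]]'

```text
time_s: 11.12
position: [0.5332, 0.1636, 0.1083]
tool_rot: [[-0.269, 0.948, 0.168], [0.963, 0.265, 0.047], [0.0, 0.174, -0.985]]
ft_force: [0.4, 1.0, 0.5]
grip_width: 0.0098
gripper_force: 78.7
```

```bash
python3 -c "
from h import *
st()"
```

```text
tip [-66.9   0.2  60.6] rear [64.1  0.4 83.9] Fbox [0.7  0.84 0.51] M [-0.08  0.09  0.03] t 11.125
```

Call:
send_rows --deltas '[[[0,-0.001,-0.0001,0,0,0,-1],[0,-0.001,-0.0001,0,0,0,-1],[0,0,0,0,0,0,-1]]]'

```text
time_s: 11.5
position: [0.5315, 0.1631, 0.1084]
tool_rot: [[-0.269, 0.948, 0.169], [0.963, 0.264, 0.047], [-0.0, 0.175, -0.985]]
ft_force: [0.7, 0.1, 2.0]
grip_width: 0.0098
gripper_force: 78.7
```

Call:
send_rows --deltas '[[[0,-0.001,-0.0001,0,0,0,-1],[0,0,0,0,0,0,-1]]]'

```text
time_s: 11.75
position: [0.5306, 0.1629, 0.1083]
tool_rot: [[-0.269, 0.948, 0.169], [0.963, 0.265, 0.047], [-0.0, 0.175, -0.985]]
ft_force: [1.9, 0.7, 2.2]
grip_width: 0.0101
gripper_force: 78.8
```

Call:
send_rows --deltas '[[[0,-0.001,-0.0001,0,0,0,-1],[0,0,0,0,0,0,-1]]]'

```text
time_s: 12.0
position: [0.5296, 0.1626, 0.1083]
tool_rot: [[-0.269, 0.948, 0.169], [0.963, 0.265, 0.047], [-0.0, 0.175, -0.984]]
ft_force: [2.2, 1.2, 1.7]
grip_width: 0.0099
gripper_force: 78.9
```

```bash
python3 -c "
from h import *
st()"
```

```text
tip [-70.5   0.1  60.5] rear [60.4  0.3 83.9] Fbox [2.44 0.6  1.66] M [ 0.03 -0.15 -0.02] t 12.0
```

Call:
send_rows --deltas '[[[0,-0.001,-0.0002,0,0,0,-1],[0,0,0,0,0,0,-1]]]'

```text
time_s: 12.25
position: [0.5287, 0.1624, 0.1083]
tool_rot: [[-0.269, 0.948, 0.169], [0.963, 0.265, 0.047], [-0.0, 0.176, -0.984]]
ft_force: [2.7, 0.9, 2.8]
grip_width: 0.0099
gripper_force: 78.8
```

Call:
send_rows --deltas '[[[0,-0.001,-0.0002,0,0,0,-1],[0,0,0,0,0,0,-1]]]'

```text
time_s: 12.5
position: [0.5285, 0.1622, 0.1086]
tool_rot: [[-0.268, 0.948, 0.171], [0.963, 0.264, 0.048], [-0.0, 0.178, -0.984]]
ft_force: [5.7, 1.9, 2.0]
grip_width: 0.0101
gripper_force: 78.7
```

Call:
send_rows --deltas '[[[0,-0.0005,-0.0001,0,0,0,-1],[0,0,0,0,0,0,-1]]]'

```text
time_s: 12.75
position: [0.5283, 0.1622, 0.1088]
tool_rot: [[-0.268, 0.948, 0.172], [0.963, 0.264, 0.048], [-0.0, 0.179, -0.984]]
ft_force: [6.6, 2.2, 1.4]
grip_width: 0.0101
gripper_force: 78.7
```

```bash
python3 -c "
from h import *
st()"
```

```text
tip [-71.7   0.1  60.8] rear [59.1  0.2 84.6] Fbox [6.95 0.37 1.43] M [ 0.47 -1.1   0.01] t 12.75
```

Call:
send_rows --deltas '[[[0,0.0006,0.0013,0.0175,0,0,-1],[0,0.0006,0.0013,0.0175,0,0,-1],[0,0,0,0,0,0,-1],[0,0,0,0,0,0,-1]]]'

```text
time_s: 13.25
position: [0.5299, 0.1626, 0.1063]
tool_rot: [[-0.268, 0.953, 0.139], [0.963, 0.266, 0.038], [-0.0, 0.144, -0.99]]
ft_force: [7.1, 3.1, 1.9]
grip_width: 0.01
gripper_force: 78.8
```

```bash
python3 -c "
from h import *
st()"
```

```text
tip [-71.8   0.1  60.7] rear [59.9  0.2 79.9] Fbox [7.67 1.14 1.87] M [ 0.46 -1.01  0.05] t 13.25
```

Call:
send_rows --deltas '[[[0,0.0006,0.0013,0.0175,0,0,-1],[0,0,0,0,0,0,-1]]]'

```text
time_s: 13.5
position: [0.5306, 0.1628, 0.1051]
tool_rot: [[-0.268, 0.956, 0.122], [0.963, 0.266, 0.034], [-0.0, 0.126, -0.992]]
ft_force: [6.7, 3.0, 2.4]
grip_width: 0.0102
gripper_force: 79.0
```

```bash
python3 -c "
from h import *
st()"
```

```text
tip [-71.8   0.1  60.7] rear [60.2  0.3 77.5] Fbox [7.22 1.16 2.38] M [ 0.34 -0.97 -0.01] t 13.5
```

Call:
send_rows --deltas '[[[0,0.001,0.0013,0.0175,0,0,-1],[0,0,0,0,0,0,-1]]]'

```text
time_s: 13.75
position: [0.5314, 0.1631, 0.1038]
tool_rot: [[-0.269, 0.958, 0.104], [0.963, 0.267, 0.029], [-0.0, 0.108, -0.994]]
ft_force: [4.5, 2.1, 2.0]
grip_width: 0.0102
gripper_force: 79.0
```

```bash
python3 -c "
from h import *
st()"
```

```text
tip [-71.8   0.1  60.6] rear [60.4  0.3 74.9] Fbox [4.91 0.83 2.01] M [ 0.25 -0.74 -0.04] t 13.75
```

Call:
send_rows --deltas '[[[0,0.0006,0.0013,0.0175,0,0,-1],[0,0,0,0,0,0,-1]]]'

```text
time_s: 14.0
position: [0.5321, 0.1633, 0.1026]
tool_rot: [[-0.269, 0.959, 0.087], [0.963, 0.267, 0.024], [-0.0, 0.09, -0.996]]
ft_force: [5.5, 2.1, 3.9]
grip_width: 0.0098
gripper_force: 79.0
```

```bash
python3 -c "
from h import *
st()"
```

```text
tip [-71.9   0.1  60.6] rear [60.6  0.3 72.7] Fbox [5.89 0.57 3.86] M [ 0.32 -0.78  0.  ] t 14.0
```

Call:
send_rows --deltas '[[[0,0.0006,0.0008,0.01,0,0,-1],[0,0,0,0,0,0,-1]]]'

```text
time_s: 14.25
position: [0.5325, 0.1634, 0.1019]
tool_rot: [[-0.269, 0.96, 0.077], [0.963, 0.268, 0.021], [-0.0, 0.08, -0.997]]
ft_force: [4.9, 2.0, 4.9]
grip_width: 0.0098
gripper_force: 79.3
```

Call:
send_rows --deltas '[[[0,0.0005,0.0008,0.01,0,0,-1],[0,0,0,0,0,0,-1]]]'

```text
time_s: 14.5
position: [0.5328, 0.1635, 0.1011]
tool_rot: [[-0.269, 0.961, 0.067], [0.963, 0.268, 0.019], [-0.0, 0.07, -0.998]]
ft_force: [4.7, 0.9, 5.3]
grip_width: 0.0098
gripper_force: 79.4
```

```bash
python3 -c "
from h import *
st()"
```

```text
tip [-71.9   0.1  60.6] rear [60.8  0.3 69.9] Fbox [ 4.72 -0.42  5.32] M [ 0.22 -0.58  0.02] t 14.5
```

Call:
send_rows --deltas '[[[0,0.0005,0.0006,0.01,0,0,-1],[0,0,0,0,0,0,-1]]]'

```text
time_s: 14.75
position: [0.5332, 0.1636, 0.1005]
tool_rot: [[-0.269, 0.962, 0.057], [0.963, 0.268, 0.016], [-0.0, 0.059, -0.998]]
ft_force: [4.4, 2.1, 4.8]
grip_width: 0.0103
gripper_force: 79.4
```

Call:
send_rows --deltas '[[[0,0.0004,0.0006,0.01,0,0,-1],[0,0,0,0,0,0,-1]]]'

```text
time_s: 15.0
position: [0.5336, 0.1637, 0.0997]
tool_rot: [[-0.269, 0.962, 0.047], [0.963, 0.268, 0.013], [-0.0, 0.049, -0.999]]
ft_force: [4.3, 0.9, 3.2]
grip_width: 0.0102
gripper_force: 79.2
```

```bash
python3 -c "
from h import *
st()"
```

```text
tip [-72.    0.1  60.6] rear [60.9  0.3 67.2] Fbox [ 4.37 -0.24  3.2 ] M [ 0.24 -0.69  0.05] t 15.0
```

Call:
send_rows --deltas '[[[0,0.0004,0.0007,0.01,0,0,-1],[0,0,0,0,0,0,-1]]]'

```text
time_s: 15.25
position: [0.5339, 0.1638, 0.0989]
tool_rot: [[-0.269, 0.962, 0.037], [0.963, 0.269, 0.01], [-0.0, 0.039, -0.999]]
ft_force: [5.2, 1.0, 3.5]
grip_width: 0.0103
gripper_force: 79.2
```

Call:
send_rows --deltas '[[[0,0.0004,0.0007,0.01,0,0,-1],[0,0,0,0,0,0,-1]]]'

```text
time_s: 15.5
position: [0.5343, 0.1639, 0.0982]
tool_rot: [[-0.269, 0.963, 0.028], [0.963, 0.269, 0.008], [-0.0, 0.029, -1.0]]
ft_force: [6.0, 1.8, 3.0]
grip_width: 0.01
gripper_force: 79.2
```

Call:
send_rows --deltas '[[[0,0.0004,0.0007,0.01,0,0,-1],[0,0,0,0,0,0,-1]]]'

```text
time_s: 15.75
position: [0.5347, 0.1641, 0.0973]
tool_rot: [[-0.269, 0.963, 0.018], [0.963, 0.269, 0.005], [0.0, 0.018, -1.0]]
ft_force: [6.1, 1.6, 1.9]
grip_width: 0.0098
gripper_force: 78.9
```

```bash
python3 -c "
from h import *
st()"
```

```text
tip [-72.    0.2  60.5] rear [61.   0.4 63. ] Fbox [ 6.35 -0.12  1.93] M [ 0.25 -0.69  0.02] t 15.75
```

Call:
send_rows --deltas '[[[0,0.0006,0.0008,0.01,0,0,-1],[0,0,0,0,0,0,-1]]]'

```text
time_s: 16.0
position: [0.535, 0.1641, 0.0966]
tool_rot: [[-0.269, 0.963, 0.008], [0.963, 0.269, 0.002], [0.0, 0.008, -1.0]]
ft_force: [4.1, 1.0, 2.5]
grip_width: 0.0098
gripper_force: 79.1
```

Call:
send_rows --deltas '[[[0,0.0006,0.0008,0.01,0,0,-1],[0,0,0,0,0,0,-1]]]'

```text
time_s: 16.25
position: [0.5353, 0.1643, 0.0964]
tool_rot: [[-0.269, 0.963, -0.002], [0.963, 0.269, -0.001], [-0.0, -0.002, -1.0]]
ft_force: [0.4, -0.7, 8.1]
grip_width: 0.0104
gripper_force: 79.8
```

```bash
python3 -c "
from h import *
st()
d=grab('scene');cv2.imwrite('pics/c4.png',cv2.resize(d['image'][180:250,280:350,::-1],None,fx=8,fy=8,interpolation=cv2.INTER_CUBIC))"
```

```text
tip [-72.    0.2  61.1] rear [61.   0.4 60.7] Fbox [ 0.25 -0.79  8.11] M [ 0.04 -0.08  0.02] t 16.25
```

View pics/c4.png

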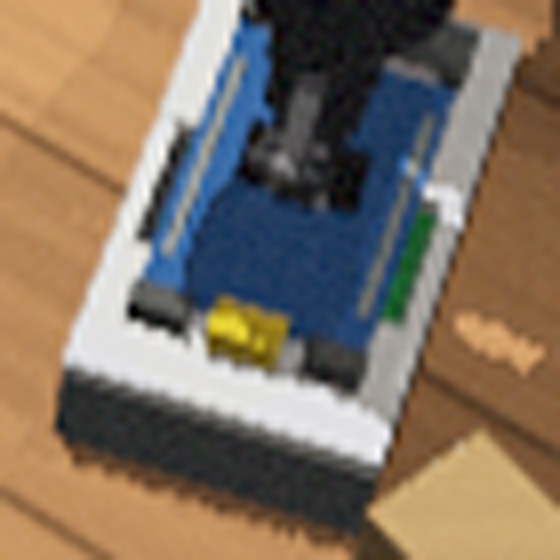

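Call:
send_rows --deltas '[[[0,0,-0.0008,0,0,0,-1],[0,0,0,0,0,0,-0.7],[0,0,0,0,0,0,-0.5],[0,0,0,0,0,0,-0.4],[0,0,-0.01,0,0,0,-0.3],[0,0,-0.03,0,0,0,-0.3],[0,0,-0.05,0,0,0,-0.3],[0,0,-0.03,0,0,0,-0.3],[0,0,0,0,0,0,-0.3]]]'

```text
time_s: 17.42
position: [0.5366, 0.1645, 0.2196]
tool_rot: [[-0.269, 0.963, 0.004], [0.963, 0.269, 0.0], [-0.001, 0.004, -1.0]]
ft_force: [-0.5, -0.8, -0.5]
grip_width: 0.0299
gripper_force: 0.0
```

Call:
send_rows --deltas '[[[0,-0.06,-0.02,0,0,0,-0.3],[0,-0.06,-0.02,0,0,0,-0.3],[0,-0.06,-0.02,0,0,0,-0.3],[0,0,0,0,0,0,-0.3],[0,0,0,0,0,0,-0.3]]]'

```text
time_s: 18.05
position: [0.3649, 0.1166, 0.2759]
tool_rot: [[-0.268, 0.963, -0.002], [0.963, 0.268, -0.0], [0.0, -0.002, -1.0]]
ft_force: [1.0, -0.2, 0.4]
grip_width: 0.0301
gripper_force: 0.0
```

Run:
```python
from h import *
d=grab('scene');cv2.imwrite('pics/c5.png',cv2.resize(d['image'][165:255,275:355,::-1],None,fx=6.5,fy=6.5,interpolation=cv2.INTER_CUBIC))
B=Ro.from_euler('z',AZ,degrees=True).as_matrix()
for n in('scene','top'):
    if n=='top': d=grab('top')
    L=(world(d)-BC)@B;b=d['image'].astype(int)
    m=(np.abs(L[...,0])<.12)&(np.abs(L[...,1])<.06)&(L[...,2]>.055)
    q=L[m&(L[...,2]<.08)&(b[...,2]>b[...,0]+40)]*1000
    A=np.c_[q[:,:2],np.ones(len(q))];print(n,len(q),q.min(0).round(1),q.max(0).round(1))
    k=q[:,2]<69;print('plane',np.linalg.lstsq(A[k],q[k,2],rcond=None)[0].round(4))
    y=L[m&(b[...,0]>b[...,2]+60)&(b[...,1]>b[...,2]+60)&(L[...,0]>.04)]*1000
    if len(y):print('latch',len(y),y.min(0).round(1),y.max(0).round(1))
s=telemetry.observe();print(s['position'],s['ft_force'])
```

```text
scene 801 [-62.4 -39.2  56.2] [61.3 45.  78. ]
plane [ 3.30000e-03 -7.00000e-04  6.31828e+01]
latch 55 [ 62.4 -11.3  59.6] [79.6 16.1 76.9]
top 1151 [-60.3 -42.8  55. ] [61.6 43.3 78.4]
plane [-1.9000e-03 -2.9000e-03  6.4242e+01]
latch 58 [ 58.2 -12.5  57.4] [74.5 15.1 79.3]
[0.36537167 0.11671122 0.27555787] [-0.23072016 -0.19131291 -0.40472229]
```

View pics/c5.png

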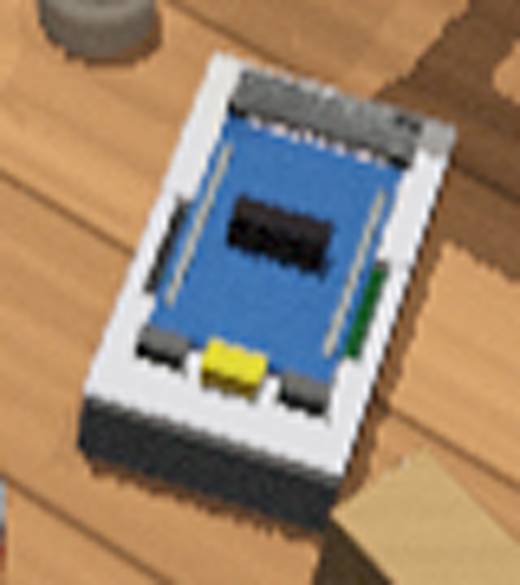

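Run:
```python
from h import *
for n,(u0,u1,v0,v1) in {'scene':(290,335,205,245),'top':(178,202,188,204)}.items():
    for im in(cv2.imread(f'pics/{n}1.png')[:,:,::-1],np.load(f'pics/{n}.npz')['image']):
        b=im[v0:v1,u0:u1].astype(int);v,u=np.nonzero((b[...,0]>b[...,2]+70)&(b[...,1]>b[...,2]+60))
        print(n,len(u),u.mean()+u0,v.mean()+v0,u.min()+u0,u.max()+u0,v.min()+v0,v.max()+v0)
```

```text
scene 87 316.7471264367816 217.7471264367816 306 328 210 224
scene 55 310.1636363636364 221.25454545454545 306 315 218 225
top 58 188.63793103448276 196.41379310344828 184 193 193 200
top 58 188.63793103448276 196.41379310344828 184 193 193 200
```

The cover is flat, and in the top view the latch's yellow pixels match the starting picture exactly, so it is back at rest. I'm handing the job in.

```bash
python3 -c "
from h import *
print(env.close_job())"
```

```text
the job is handed in; nothing more can be done
None
```

The cover is back on the control box: tongue felt home against the slot's stop, rear pivoted down flat and latched, and the gripper let go and moved clear. The job is handed in at about 18 s; the verdict was not shown.

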